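Vent the casting chamber with the bayonet key

TASK

Lift the white cup off the lid of the blue casting chamber and stand it upright on the round cork mat. Then take the orange-handled key from its wooden stand, push it into the slot in the yellow plate of the lid as far as it goes against the spring, and turn it a quarter turn clockwise (seen from above) to the stop. The vent springs back when released, so finish while still gripping the key and holding it upright, turned and seated in the socket; leave the other things on the bench where they are.

Things in the scene. Friction and masses are not known exactly. Their poses are not given: they have to be found in the camera images.
- socket (a point): Centre of the slot's mouth on the square yellow plate (80 x 80 mm, top 110 mm above the bench) of the chamber's lid, under the cup at first; z up, x along the slot. The slot is 44 x 13 mm with a 2 mm chamfer, in an 8 mm plate; the key's foot is 40 x 9 mm. A red dotted arc shows the quarter turn. Half a turn round is the same.
- chamber: Fixed round blue casting chamber, 156 mm across, its aluminium lid 76 mm high, with a hollow grey 80 mm boss and the yellow plate above to 110 mm; gauge on its -x side reaching 98 mm from the axis, brass stub on +x to 92 mm. Origin at the centre of its underside.
- vent_plunger (a joint): Push of the spring floor under the slot, m: 0 at rest (floor 11 mm below the plate's top), 0.012 at its stop (23 mm below). 6 N to start, 14 N at the stop. The key stays locked against turning until it has pushed the floor about 6 mm; then its foot is under the plate, turns clockwise only, and is caught there.
- vent_rotor (a joint): Turn of the vent by the key, rad: 0 at rest (slot aligned with the plate's slot), grows clockwise seen from above to a stop at 1.45. Spring return, 0.04 Nm at rest to 0.11 Nm at the stop. It follows the key with up to 0.15 rad of play, so turn the key a full 1.57 rad.
- key_grip (a point): Centre of the key's orange handle, a bar 52 mm long (x), 16 mm thick (y), 34 mm high (z up); the handle's underside is 48 mm and this point 65 mm above the key's foot. Loose, about 0.12 kg. Grip it across its 16 mm thickness. The same a half turn round. The key stands upright in its stand.
- key_foot (a point): Centre of the underside of the key's foot, a steel crossbar 40 x 9 x 8 mm lying parallel to the handle (along x), under a 9 mm round stem on the handle's axis.
- key_stand: Fixed wooden block 74 x 50 x 30 mm holding the key upright in a slot 22 mm deep along its x; origin at the centre of its underside. Lift the key 25 mm or more to clear it.
- cup_mid (a point): Centre, half-way up, of the white cup: 72 mm high, 50 mm across at the foot, 58 mm at the rim, wall 3 mm, open at the top, 0.06 kg, loose. Its foot is 36 mm below this point. z up.
- mat: Round cork mat, fixed, 140 mm across and 4 mm thick; origin at the centre of its underside.
- flower_mid (a point): bystander: clear five-petal resin flower ring, about 120 mm across, 30 mm high, loose; point at its centre
- jar_mid (a point): bystander: white jar with red cap, 56 mm across, 75 mm high, loose; point half-way up
- can_mid (a point): bystander: blue-labelled can, 66 mm across, 95 mm high, loose; point half-way up
- tape_mid (a point): bystander: yellow tape roll lying flat, 90 mm across, 24 mm high, loose; point at its centre
- driver_grip (a point): bystander: screwdriver lying flat, loose; point on its handle
- block_mid (a point): bystander: plywood block 60 x 40 x 30 mm, loose; point at its centre
- pot_rim (a point): bystander: small terracotta bowl, 76 mm across, 60 mm high, loose; point at the centre of its mouth
Not all that is in view belongs to the job. Leave any turquoise look-alike of the part that bears cup_mid alone.

How it is judged:
On the way, in this order (a step that is already met when the one before it is completed fails the run):
1. the cup stands upright on the cork mat, released (horizontal distance between cup_mid and mat below 0.045 m and height (world z) of cup_mid below 0.05 m and angle between cup_mid's own z axis and vertical below 0.15 rad and contact force between the fingers and cup below 0.1 N), for 0.2 s.
2. the key is in the socket and pushed well in against the spring, before it is turned (horizontal distance between key_foot and socket below 0.008 m and angle between key_grip's own z axis and vertical below 0.15 rad and value of joint vent_plunger above 0.007 m and value of joint vent_rotor below 0.4 rad), for 0.05 s.
At the end, for the whole second after the job is handed in: Key upright (0.15 rad), centred in the socket (8 mm), vent floor over 4 mm down, vent turned over 1.2 of its 1.45 rad, fingers gripping the key (over 2 N); cup released upright on the mat, within 45 mm of its centre; all at rest (all of step 1 and horizontal distance between key_foot and socket below 0.008 m and angle between key_grip's own z axis and vertical below 0.15 rad and value of joint vent_plunger above 0.004 m and value of joint vent_rotor above 1.2 rad and contact force between the fingers and key above 2 N and linear speed of each of cup, key below 0.02 m/s); the arm keeps its last pose, push and grip.
It fails at once if a bystander is shifted by more than 30 mm (distance of any of flower_mid, jar_mid, can_mid, tape_mid, driver_grip, block_mid, pot_rim from where it was at the start of the episode above 0.03 m).
It also fails if it takes over 64 s, if anything falls off the work surface, if the arm or the gripper's body presses on something with over 40 N, if the wrist force passes 120 N, or if a joint passes its speed limit or range.

ROBOT

A 7-joint arm with a two-finger parallel gripper is mounted at the origin on the work surface. World frame = base frame: x ahead of the robot, y to its left, z up, the work surface at z = 0. Lengths are in m, angles in rad, forces in N, time in s.
With the tool pointing down it reaches from about 0.35 to 0.9 m from the base axis. Payload 8.1 kg.
Tool frame: the origin (TCP) lies midway between the tips of the shut fingers; the grasp point (between the pads) lies 19 mm behind it (ctrl.grasp_offset is the distance from the TCP to the grasp point, in m); z points along the fingers, y is the line along which they close (so a half turn about z gives the same grasp; the last joint's range is limited). The gripper opens to 92 mm and grips with 3 to 60 N. Pads are 19 mm wide; open, the fingers measure 130 mm over their backs; the gripper's body (75 mm by 190 mm) begins 47 mm behind the grasp point.
Start: joints at [-1.239, 0.434, 0.025, 1.573, -0.012, 1.134, -0.075], TCP at [0.263, 0.567, 0.227] pointing down, gripper open.
Joint ranges: [-2.62, 2.62], [-0.44, 2.09], [-1.27, 1.32], [0.08, 2.57], [-1.32, 4.46], [0.12, 2], [-2.74, 2.74]. Speed limits (rad/s): [2.22, 2.22, 3.01, 3.01, 3.14, 3.14, 3.14].

INTERFACE

Orientations are given as a rotation vector (axis times angle).
In Python, from rig import status, vision, finish_job, ctrl gives the robot as it stands.
- The arm moves only by the tool arm_command, never from a script. Its argument "steps" is a list of rows, each a list of 4 numbers: the shift along the tool's x, y, z in m, then the turn about the tool's z in rad. A call has 1 to 12 rows; each row shifts and turns the commanded pose from where the row before left it, along the tool's axes as they then stand; what a row does not reach is not made up. A row lasts 1/8 s, in which the tool goes at most 62.5 mm and 10.7 degrees, less where a joint would pass 70% of its speed; a pose out of reach is approached as far as the arm can. A call is refused whole if a number of a shift passes 0.0625 or a number of a turn 0.188, either way. A call with a gripper value outside its range is refused whole. "gripper" is the closure, from 0 (fully open) to 1 (shut), set as the call begins (left out, the last holds). The fingers move at their own pace and stop on an object; "grip_force" is the grip in N (left out, the last holds). Time passes only in rows, so rows that do not move let the fingers close. It gives the time, the measured TCP pose, the force, the opening and the grip force at its end, in the units of the state.
- status.sense(): the state, without advancing time (a new reading comes with each control period).
- vision.capture(name): name is "scene" or "top" or "wrist"; returns the picture (480x640x3 uint8, red, green, blue); there is no depth.
- vision.get_calibration(name): a dict with "fx", "fy", "cx", "cy" (pixels), "rvec" (rotation vector, rad) and "tvec" (3), from world to camera coordinates, as OpenCV has them; the wrist camera has in their place "tool_from_camera" (4x4, takes a point from camera to tool coordinates, whose origin is the TCP and whose axes are the flange's). Camera axes: x right, y down, z forward; pixel columns grow to the right and rows downward; lengths in m; the calibration is good to about 2 mm. The wrist camera is an equidistant fisheye: a pixel r from the principal point sees the ray r / f radians off the axis. A picture is of the moment at which its call begins: read the wrist's pose just before it. get_calibration takes no time and is no camera call.
- finish_job(): hands the job in; it is judged then, once.
The state is a dict: "time_s": time; "joint_positions": joint angles; "dq": joint speeds; "joint_efforts": joint torques, N m; "ee_pos": TCP position; "eef_rot": TCP orientation; "wrist_force": force on the tool from outside, world axes, zero at the start; "moment": the same for the moment, N m; "finger_gap": opening from 0.0 (shut) to 1.0 (fully open); "gripper_force": force on a finger pad.
Only numpy, scipy, OpenCV 4.12 (cv2) and the standard library are available. Lean on these libraries where they do the work, as an engineer would, in place of code of your own. Each camera call takes 0.05 s, during which the arm holds its last target. There are 200 camera calls.

## Working session

There is one attempt and no reset: what is moved stays moved. The work goes in short steps, Python scripts to look and compute and a tool call to move; the robot and the scene stay as the last step left them, time stands still between calls to the robot, and variables do not carry over. Pictures are saved under pics/ and viewed, at most 10 in all, crops included, and the job is handed in when it is done.

Besides the shell and the picture viewer there is one more tool, called in YAML: its name, and indented under it one key for each argument. arm_command: Moves the arm, as the interface text tells. Its arguments: {"type":"object","properties":{"steps":{"type":"array"},"gripper":{"type":"number"},"grip_force":{"type":"number"}},"required":["steps"]}

```bash
mkdir -p pics
python3 - <<'E'
from rig import status, vision, ctrl
import cv2
s=status.sense(); print(s['time_s'],s['ee_pos'],s['eef_rot'],ctrl.grasp_offset)
for n in ['scene','top']:
    cv2.imwrite(f'pics/{n}0.png',vision.capture(n)[:,:,::-1]); print(vision.get_calibration(n))
print(vision.get_calibration('wrist'))
E
```

```text
0.0 [0.26311345 0.56635108 0.22596225] [-6.77686827e-01 -3.06742287e+00  2.41228341e-03] 0.0188
{'fx': 495.2846856376003, 'fy': 495.2846856376003, 'cx': 325.34226805731794, 'cy': 231.3192981413991, 'rvec': array([ 1.67438249,  2.06360251, -0.69190004]), 'tvec': array([ 0.09655542, -0.36093643,  1.76278119])}
{'fx': 542.8295127491189, 'fy': 542.8295127491189, 'cx': 309.01456452901414, 'cy': 243.1725303019461, 'rvec': array([ 2.20486367, -2.13851251,  0.11961054]), 'tvec': array([0.00579187, 0.54875986, 1.18298082])}
{'fx': 371.64829954431775, 'fy': 371.64829954431775, 'cx': 315.6391355936836, 'cy': 241.03216048941377, 'tool_from_camera': array([[ 4.53138637e-04, -9.56516099e-01, -2.91679185e-01,
         7.95166035e-02],
       [ 9.99999788e-01,  5.70044684e-04, -3.15820880e-04,
        -1.71478314e-03],
       [ 4.68357925e-04, -2.91678980e-01,  9.56516154e-01,
        -1.58169008e-01],
       [ 0.00000000e+00,  0.00000000e+00,  0.00000000e+00,
         1.00000000e+00]])}
```

View pics/top0.png

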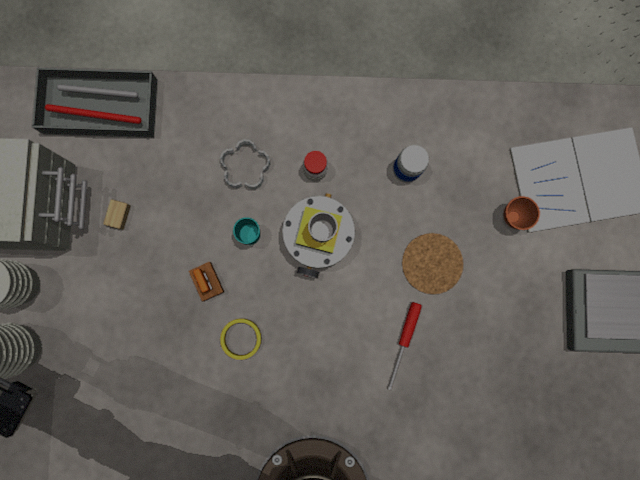

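View pics/scene0.png

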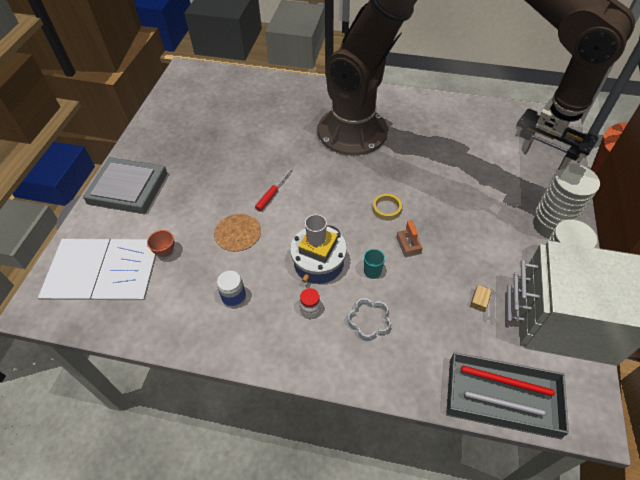

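The top view shows the white cup at (322,228) on the yellow plate, with the turquoise look-alike at (247,231). The white-topped can at (412,160) and the jar at (315,162) are the other possible confusions. The orange key is in its stand at (203,281) and the mat is at (433,263). I choose the cup on the yellow plate and check it in a crop.

```bash
cat > h.py <<'E'
import numpy as np, cv2
from scipy.spatial.transform import Rotation as R
from rig import status, vision
def ray(n,u,v,st=None):
    c=vision.get_calibration(n)
    if n=='wrist':
        T=c['tool_from_camera']; x,y=(u-c['cx'])/c['fx'],(v-c['cy'])/c['fy']; r=np.hypot(x,y)+1e-12
        d=np.array([x/r*np.sin(r),y/r*np.sin(r),np.cos(r)])
        W=R.from_rotvec(st['eef_rot']).as_matrix()
        return W@T[:3,3]+st['ee_pos'], W@T[:3,:3]@d
    M=R.from_rotvec(c['rvec']).as_matrix()
    return -M.T@c['tvec'], M.T@np.array([(u-c['cx'])/c['fx'],(v-c['cy'])/c['fy'],1])
def onz(n,u,v,z,st=None):
    o,d=ray(n,u,v,st); return o+d*(z-o[2])/d[2]
def blobs(im,lo,hi,box=None,amin=30):
    m=cv2.inRange(cv2.cvtColor(im,cv2.COLOR_RGB2HSV),np.array(lo),np.array(hi))
    if box: k=np.zeros_like(m);k[box[1]:box[3],box[0]:box[2]]=1;m=m*k
    cs,_=cv2.findContours(m,cv2.RETR_EXTERNAL,cv2.CHAIN_APPROX_NONE)
    return sorted([c for c in cs if cv2.contourArea(c)>amin],key=cv2.contourArea,reverse=True)
def rectw(n,c,z,st=None):
    "contour -> world minAreaRect (centre,size mm,long-axis angle)"
    p=np.array([onz(n,*q[0],z,st)[:2] for q in c.astype(float)],np.float32)*1000
    b=cv2.boxPoints(cv2.minAreaRect(p)); e=b[1]-b[0],b[2]-b[1]; L=max(e,key=np.linalg.norm)
    return b.mean(0),[np.linalg.norm(x) for x in e],np.degrees(np.arctan2(L[1],L[0]))%180
E
python3 - <<'E'
from h import *
im=cv2.imread('pics/top0.png')[:,:,::-1].copy()
for nm,lo,hi,box,z in [('plate',(22,120,80),(35,255,255),(280,190,370,270),.11),('key',(5,170,120),(16,255,255),(180,255,230,305),.09),('mat',(8,60,60),(22,200,255),(390,220,480,310),.004),('stand',(3,80,40),(20,255,255),(180,255,230,305),.03)]:
    for c in blobs(im,lo,hi,box)[:2]: print(nm,cv2.contourArea(c),c.mean((0,1)),rectw('top',c,z))
print('cup rim',onz('top',322,227,.182))
cv2.imwrite('pics/crop0.png',cv2.resize(im[185:315,180:375,::-1],None,fx=4,fy=4,interpolation=cv2.INTER_CUBIC))
E
```

```text
plate 552.5 [313.66666667 232.31446541] (array([569.6603 ,   4.19825], dtype=float32), [np.float32(79.7805), np.float32(78.23224)], np.float32(166.87776))
plate 34.0 [337.07894737 219.28947368] (array([592.78076 , -36.113564], dtype=float32), [np.float32(16.371864), np.float32(34.785732)], np.float32(26.32585))
key 123.0 [200.16 280.  ] (array([457.39902, 248.92456], dtype=float32), [np.float32(13.066002), np.float32(49.22329)], np.float32(27.109632))
mat 2866.5 [432.23121387 263.23121387] (array([ 514.6482 , -259.32535], dtype=float32), [np.float32(139.03453), np.float32(136.54321)], np.float32(91.7304))
stand 760.5 [205.82178218 281.15841584] (array([457.12912, 247.85364], dtype=float32), [np.float32(52.845844), np.float32(74.846375)], np.float32(26.507622))
cup rim [ 0.56495172 -0.00097779  0.182     ]
```

View pics/crop0.png

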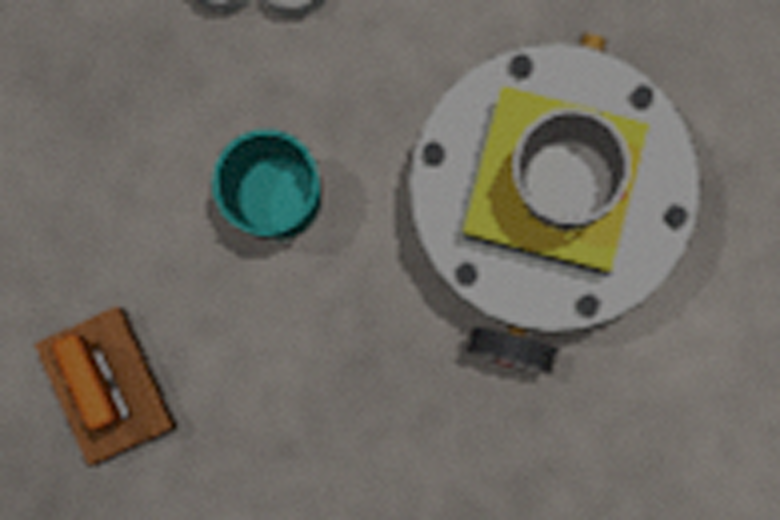

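The crop confirms it: the white open cup stands on the yellow plate, rim centre at about (322.7,227). The orange bar stands in the wooden block, and the turquoise cup is well to the side. Sizes agree with those given: plate 80x78 mm, mat 139 mm, stand 75x53 mm. Next I add a move helper and go over the cup.

```bash
cat >> h.py <<'E'
def go(x,y,z):
    s=status.sense(); W=R.from_rotvec(s['eef_rot']).as_matrix(); d=np.array([x,y,z])-s['ee_pos']
    print('t',s['time_s'],'pos',s['ee_pos'].round(4),'yaw',np.degrees(np.arctan2(W[1,0],W[0,0])).round(2),'zax',W[:,2].round(3),'gap',s['finger_gap'],'F',np.round(s['wrist_force'],1),'q7',round(s['joint_positions'][6],2))
    print('tool shift',(W.T@d).round(4),'len',np.linalg.norm(d).round(3))
E
python3 -c "
from h import *
go(.565,-.002,.24)"
```

```text
t 0.1 pos [0.2631 0.5664 0.226 ] yaw 155.09 zax [-0.    -0.001 -1.   ] gap 0.9981166254362664 F [ 0.3  0.7 -0.7] q7 -0.08
tool shift [-0.5132 -0.3884 -0.0134] len 0.644
```

arm_command:
  steps:
    - [-0.0428, -0.0324, -0.001, 0]
    - [-0.0428, -0.0324, -0.001, 0]
    - [-0.0428, -0.0324, -0.001, 0]
    - [-0.0428, -0.0324, -0.001, 0]
    - [-0.0428, -0.0324, -0.001, 0]
    - [-0.0428, -0.0324, -0.001, 0]
    - [-0.0428, -0.0324, -0.001, 0]
    - [-0.0428, -0.0324, -0.001, 0]
    - [-0.0428, -0.0324, -0.001, 0]
    - [-0.0428, -0.0324, -0.001, 0]
    - [-0.0428, -0.0324, -0.001, 0]
    - [-0.0428, -0.0324, -0.001, 0]
  gripper: 0

```text
time_s: 1.6
ee_pos: [0.5657, -0.0036, 0.2385]
eef_rot: [-0.677, -3.067, -0.0]
wrist_force: [-0.7, 1.2, -0.1]
finger_gap: 0.997
gripper_force: 0.0
```

```bash
python3 -c "
from h import *
go(.565,-.002,.136)
cv2.imwrite('pics/w1.png',vision.capture('wrist')[:,:,::-1])"
```

```text
t 1.6 pos [ 0.5657 -0.0036  0.2385] yaw 155.1 zax [-0.  0. -1.] gap 0.9973815368088779 F [-0.7  1.2 -0.1] q7 1.16
tool shift [0.0013 0.0012 0.1025] len 0.103
```

View pics/w1.png

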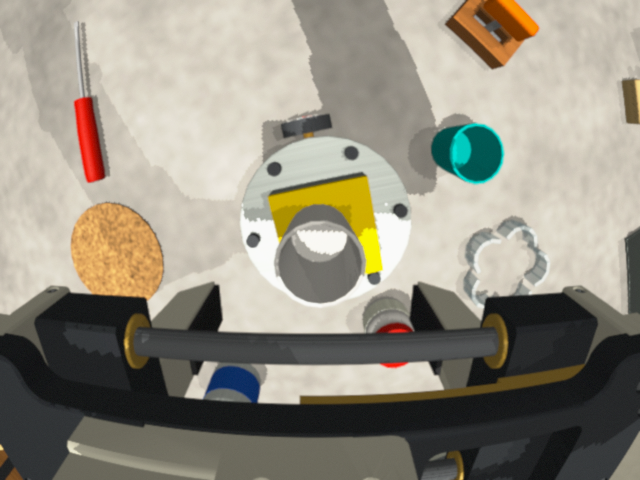

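The wrist view shows the cup rim centred near (320,262) between the fingers. The jar at (388,320) and can at (235,385) are beyond the far side of the chamber.

```bash
python3 -c "
from h import *
s=status.sense()
print(onz('wrist',320,262,.182,s), onz('wrist',320,262,.17,s))
go(.565,-.002,.137)"
```

```text
[ 0.5683289  -0.01138701  0.182     ] [ 0.57241199 -0.01320279  0.17      ]
t 1.65 pos [ 0.5682 -0.0121  0.2389] yaw 154.66 zax [ 0.002 -0.005 -1.   ] gap 1.000782845566353 F [ 3.9 -6.5  1.6] q7 1.16
tool shift [0.0076 0.0081 0.1019] len 0.102
```

arm_command:
  steps:
    - [0, 0, 0, 0]
    - [0, 0, 0, 0]
    - [0, 0, 0.025, 0]
    - [0, 0, 0.025, 0]
    - [0, 0, 0.025, 0]
    - [0, 0, 0.025, 0]
    - [0, 0, 0, 0]

```text
time_s: 2.52
ee_pos: [0.5635, -0.0005, 0.1372]
eef_rot: [-0.673, -3.065, 0.001]
wrist_force: [-0.2, 0.1, 0.7]
finger_gap: 0.999
gripper_force: 0.0
```

arm_command:
  steps:
    - [0, 0, 0, 0]
    - [0, 0, 0, 0]
    - [0, 0, 0, 0]
    - [0, 0, 0, 0]
    - [0, 0, 0, 0]
    - [0, 0, 0, 0]
  gripper: 1
  grip_force: 8

```text
time_s: 3.28
ee_pos: [0.5657, -0.0019, 0.1391]
eef_rot: [0.677, 3.067, 0.001]
wrist_force: [1.2, 1.2, 4.0]
finger_gap: 0.631
gripper_force: 8.0
```

arm_command:
  steps:
    - [0, 0, -0.015, 0]
    - [0, 0, -0.02, 0]
    - [0, 0, -0.02, 0]
    - [-0.004, -0.015, -0.01, 0]
    - [-0.008, -0.034, 0, 0]
    - [-0.01, -0.04, 0, 0]
    - [-0.01, -0.042, 0, 0]
    - [-0.01, -0.042, 0, 0]
    - [-0.01, -0.04, 0, 0]
    - [-0.006, -0.026, 0, 0]
    - [-0.004, -0.015, 0, 0]
    - [0, 0, 0, 0]

```text
time_s: 4.78
ee_pos: [0.5138, -0.2598, 0.2037]
eef_rot: [-0.681, -3.067, 0.0]
wrist_force: [0.5, -0.2, -1.0]
finger_gap: 0.631
gripper_force: 8.0
```

```bash
python3 -c "
from h import *
go(.5146,-.2593,.035)"
```

```text
t 4.775 pos [ 0.5138 -0.2598  0.2037] yaw 154.96 zax [-0. -0. -1.] gap 0.6307046059220431 F [ 0.5 -0.2 -1. ] q7 1.67
tool shift [-0.0006  0.0008  0.1687] len 0.169
```

arm_command:
  steps:
    - [0, 0, 0.015, 0]
    - [0, 0, 0.03, 0]
    - [0, 0, 0.035, 0]
    - [0, 0, 0.035, 0]
    - [0, 0, 0.025, 0]
    - [0, 0, 0.015, 0]
    - [0, 0, 0.005, 0]
    - [0, 0, 0, 0]
    - [0, 0, 0.004, 0]
    - [0, 0, 0.004, 0]
    - [0, 0, 0, 0]
    - [0, 0, 0, 0]

```text
time_s: 6.28
ee_pos: [0.5146, -0.2587, 0.0358]
eef_rot: [0.678, 3.067, -0.0]
wrist_force: [0.2, -0.2, 0.0]
finger_gap: 0.634
gripper_force: 8.0
```

arm_command:
  steps:
    - [0, 0, 0.002, 0]
    - [0, 0, 0.0015, 0]
    - [0, 0, 0, 0]
    - [0, 0, 0, 0]

```text
time_s: 6.78
ee_pos: [0.5152, -0.2584, 0.0327]
eef_rot: [0.677, 3.067, 0.001]
wrist_force: [-0.6, 1.8, 5.7]
finger_gap: 0.632
gripper_force: 8.0
```

Contact with the mat, so I release, wait, and rise. While rising I start the quarter turn towards the key-grip yaw.

arm_command:
  steps:
    - [0, 0, 0, 0]
    - [0, 0, 0, 0]
    - [0, 0, 0, 0]
    - [0, 0, 0, 0]
    - [0, 0, 0, 0]
    - [0, 0, -0.02, 0]
    - [0, 0, -0.04, 0]
    - [0, 0, -0.05, 0]
    - [0, 0, -0.05, 0]
    - [0, 0, -0.05, 0]
    - [0, 0, -0.03, 0]
    - [0, 0, 0, 0]
  gripper: 0

```text
time_s: 8.28
ee_pos: [0.5156, -0.2593, 0.2748]
eef_rot: [0.677, 3.063, -0.001]
wrist_force: [-0.3, -0.2, 0.2]
finger_gap: 1.003
gripper_force: 0.0
```

```bash
python3 -c "
from h import *
im=vision.capture('top'); 
cv2.imwrite('pics/top1.png',im[:,:,::-1])
cv2.imwrite('pics/crop1.png',cv2.resize(im[190:310,280:475,::-1],None,fx=4,fy=4,interpolation=cv2.INTER_CUBIC))
go(.457,.248,.22)"
```

```text
t 8.325 pos [ 0.5148 -0.2588  0.2729] yaw 155.09 zax [ 0.002 -0.    -1.   ] gap 0.9956346189413814 F [-0.6 -0.3 -1.2] q7 1.64
tool shift [0.266  0.4352 0.0526] len 0.513
```

View pics/crop1.png

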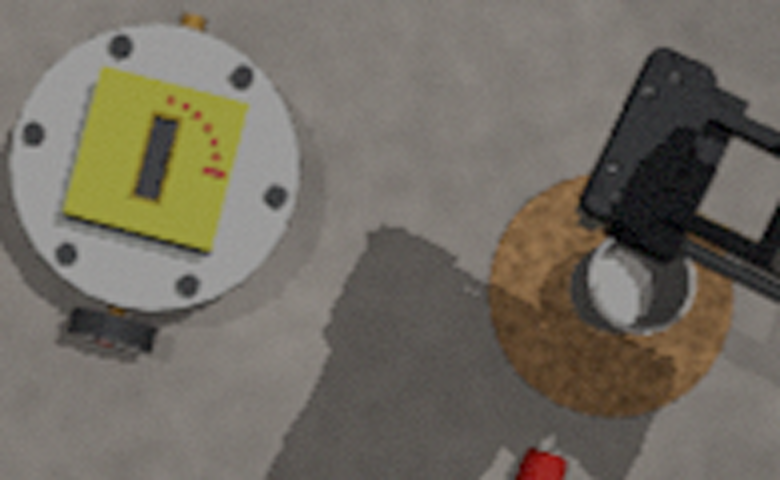

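The cup stands upright on the mat at crop (630,287). The slot at crop (156,157) runs along the chamber's x axis, and the arc goes clockwise. I measure the slot and travel to the key.

```bash
python3 -c "
from h import *
im=cv2.imread('pics/top1.png')[:,:,::-1].copy()
for c in blobs(im,(22,120,80),(35,255,255),(280,190,370,270))[:1]: print(rectw('top',c,.11))
for c in blobs(im,(0,0,0),(180,255,95),(305,212,335,246),20)[:3]: print(cv2.contourArea(c),c.mean((0,1)),rectw('top',c,.11))
"
```

```text
(array([569.556    ,   3.9966164], dtype=float32), [np.float32(79.831665), np.float32(77.8394)], np.float32(167.0107))
99.5 [318.65957447 229.21276596] (array([570.07587  ,   3.4706373], dtype=float32), [np.float32(42.270966), np.float32(13.023424)], np.float32(166.8424))
```

arm_command:
  steps:
    - [0.012, 0.02, 0.002, 0]
    - [0.0254, 0.0415, 0.005, 0]
    - [0.0254, 0.0415, 0.005, 0]
    - [0.0254, 0.0415, 0.005, 0]
    - [0.0254, 0.0415, 0.005, 0]
    - [0.0254, 0.0415, 0.005, 0]
    - [0.0254, 0.0415, 0.005, 0]
    - [0.0254, 0.0415, 0.005, 0]
    - [0.0254, 0.0415, 0.005, 0]
    - [0.0254, 0.0415, 0.005, 0]
    - [0.0254, 0.0415, 0.005, 0]
    - [0, 0, 0, -0.1]

```text
time_s: 9.82
ee_pos: [0.454, 0.252, 0.218]
eef_rot: [-0.51, -3.097, 0.001]
wrist_force: [-0.6, -0.9, -0.1]
finger_gap: 0.999
gripper_force: 0.0
```

arm_command:
  steps:
    - [0, 0, 0, -0.16]
    - [0, 0, 0, -0.16]
    - [0, 0, 0, -0.16]
    - [0, 0, 0, -0.16]
    - [0, 0, 0, -0.16]
    - [0, 0, 0, 0]
    - [0, 0, 0, 0]
    - [0, 0, 0, 0]

```text
time_s: 10.82
ee_pos: [0.4563, 0.2479, 0.2199]
eef_rot: [0.721, -3.057, 0.0]
wrist_force: [-0.3, -0.5, 0.1]
finger_gap: 1.001
gripper_force: 0.0
```

```bash
python3 -c "
from h import *
s=status.sense()
im=vision.capture('wrist'); cv2.imwrite('pics/w2.png',im[:,:,::-1])
for c in blobs(im,(5,180,150),(16,255,255))[:3]: print(cv2.contourArea(c),c.mean((0,1)),rectw('wrist',c,.09,s))
go(.457,.248,.055)"
```

```text
1179.0 [321.95238095 233.99206349] (array([456.94052, 247.21635], dtype=float32), [np.float32(31.208096), np.float32(48.347683)], np.float32(50.962067))
t 10.875 pos [0.4564 0.248  0.22  ] yaw -153.43 zax [-0. -0. -1.] gap 1.001740138531903 F [-0.5  0.9 -0.2] q7 1.42
tool shift [-0.0006 -0.0003  0.165 ] len 0.165
```

View pics/w2.png

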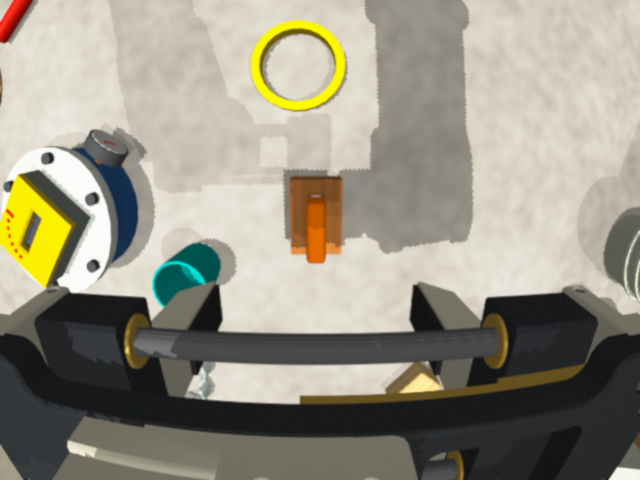

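The wrist view shows the orange handle upright in the image at (316,228), centred between the fingers and lined up with tool x. The turquoise cup at (187,275) is clear of the left finger. Descend and grip.

arm_command:
  steps:
    - [0, 0, 0.015, 0]
    - [0, 0, 0.03, 0]
    - [0, 0, 0.035, 0]
    - [0, 0, 0.035, 0]
    - [0, 0, 0.03, 0]
    - [0, 0, 0.015, 0]
    - [0, 0, 0.005, 0]
    - [0, 0, 0, 0]
    - [0, 0, 0, 0]

```text
time_s: 12.0
ee_pos: [0.4572, 0.2484, 0.0562]
eef_rot: [-0.723, 3.055, 0.001]
wrist_force: [0.2, 0.1, 0.1]
finger_gap: 0.999
gripper_force: 0.0
```

arm_command:
  steps:
    - [0, 0, 0, 0]
    - [0, 0, 0, 0]
    - [0, 0, 0, 0]
    - [0, 0, 0, 0]
    - [0, 0, 0, 0]
    - [0, 0, 0, 0]
    - [0, 0, 0, 0]
    - [0, 0, 0, 0]
  gripper: 1
  grip_force: 40

```text
time_s: 13.0
ee_pos: [0.4565, 0.248, 0.0552]
eef_rot: [-0.724, 3.057, 0.0]
wrist_force: [-0.3, -0.4, -0.5]
finger_gap: 0.176
gripper_force: 0.0
```

```bash
python3 -c "
from h import *
go(.57,.0038,.18)"
```

```text
t 13.0 pos [0.4565 0.248  0.0552] yaw -153.35 zax [ 0.  0. -1.] gap 0.17598419376941304 F [-0.3 -0.4 -0.5] q7 1.4
tool shift [ 0.0081 -0.2691 -0.1248] len 0.297
```

arm_command:
  steps:
    - [0, 0, 0, 0]
    - [0, 0, 0, 0]
    - [0, 0, 0, 0]

```text
time_s: 13.38
ee_pos: [0.4565, 0.248, 0.0552]
eef_rot: [-0.724, 3.057, 0.0]
wrist_force: [-0.0, 0.7, -0.6]
finger_gap: 0.173
gripper_force: 40.0
```

arm_command:
  steps:
    - [0, 0, -0.01, 0]
    - [0, 0, -0.025, 0]
    - [0, 0, -0.03, 0]
    - [0, 0, -0.03, 0.1]
    - [0, 0, -0.025, 0.16]
    - [0, 0, -0.015, 0.16]
    - [0, 0, 0, 0.16]
    - [0, 0, 0, 0.111]
    - [0, 0, 0, 0]
    - [0, 0, 0, 0]

```text
time_s: 14.62
ee_pos: [0.4564, 0.248, 0.1905]
eef_rot: [0.35, 3.122, 0.0]
wrist_force: [-0.1, -0.1, -1.3]
finger_gap: 0.174
gripper_force: 40.0
```

```bash
python3 -c "
from h import *
go(.57,.0038,.19)"
```

```text
t 14.625 pos [0.4564 0.248  0.1905] yaw 167.21 zax [ 0.  0. -1.] gap 0.17416455912899856 F [-0.1 -0.1 -1.3] q7 0.78
tool shift [-0.1648 -0.213   0.0005] len 0.269
```

arm_command:
  steps:
    - [-0.0105, -0.0135, 0, 0]
    - [-0.021, -0.027, 0, 0]
    - [-0.021, -0.027, 0, 0]
    - [-0.021, -0.027, 0, 0]
    - [-0.021, -0.027, 0, 0]
    - [-0.021, -0.027, 0, 0]
    - [-0.021, -0.027, 0, 0]
    - [-0.0178, -0.0235, 0, 0]
    - [-0.0105, -0.014, 0, 0.003]
    - [0, 0, 0, 0]
    - [0, 0, 0, 0]
    - [0, 0, 0, 0]

```text
time_s: 16.12
ee_pos: [0.5691, 0.0049, 0.1902]
eef_rot: [-0.355, -3.121, -0.001]
wrist_force: [-0.5, -0.2, -0.9]
finger_gap: 0.171
gripper_force: 40.0
```

```bash
python3 -c "
from h import *
go(.57,.0038,.165)
im=vision.capture('wrist'); cv2.imwrite('pics/w3.png',im[:,:,::-1])
cv2.imwrite('pics/w3c.png',cv2.resize(im[130:330,220:420,::-1],None,fx=3,fy=3,interpolation=cv2.INTER_CUBIC))
"
```

```text
t 16.125 pos [0.5691 0.0049 0.1902] yaw 167.01 zax [-0.     0.001 -1.   ] gap 0.17074911443334284 F [-0.5 -0.2 -0.9] q7 1.33
tool shift [-0.0011 -0.0009  0.0252] len 0.025
```

View pics/w3c.png

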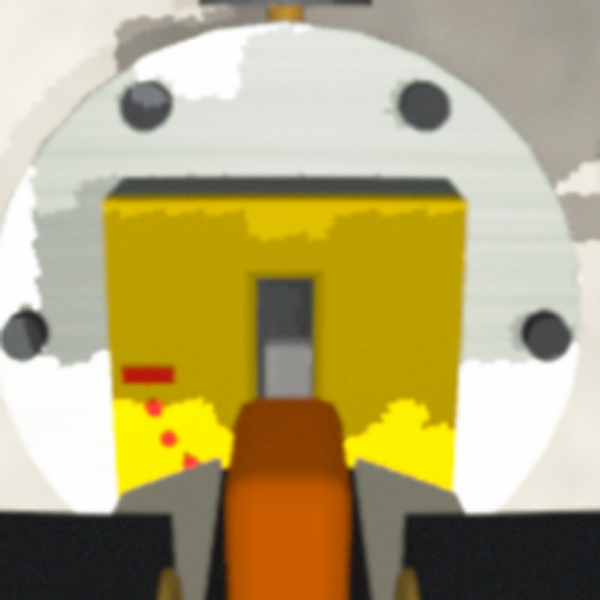

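The crop shows the slot at crop (285,277–) with the foot at (288,342–) centred across it, and both are parallel. I check the offset along the slot.

```bash
python3 -c "
from h import *
s=status.sense(); W=R.from_rotvec(s['eef_rot']).as_matrix(); s['ee_pos']=np.array([.5691,.0049,.1902])
f=lambda u,v,z: (W.T@(onz('wrist',220+u/3,130+v/3,z,s)-s['ee_pos'])*1000).round(1)
print('slot end',f(285.5,279,.11),f(285.5,272,.11),'foot end',f(287.7,342,.151),f(287.7,342,.143), 'plate edge',f(286,198,.11),f(105,198,.11),f(466,198,.11))
print('top est of socket in tool',(W.T@(np.array([.57,.0037,.11])-s['ee_pos'])*1000).round(1))"
```

```text
slot end [19.7 -2.  80.2] [21.3 -2.  80.2] foot end [18.  -1.5 39.2] [15.5 -1.5 47.2] plate edge [37.8 -1.9 80.2] [ 38.  -41.4  80.2] [38.1 37.4 80.2]
top est of socket in tool [-1.2 -1.  80.2]
```

arm_command:
  steps:
    - [-0.0005, -0.0005, 0.01, 0]
    - [0, 0, 0.012, 0]
    - [0, 0, 0.007, 0]
    - [0, 0, 0.003, 0]
    - [0, 0, 0.003, 0]
    - [0, 0, 0.003, 0]
    - [0, 0, 0.003, 0]
    - [0, 0, 0, 0]
    - [0, 0, 0, 0]

```text
time_s: 17.3
ee_pos: [0.5699, 0.0028, 0.1493]
eef_rot: [0.359, 3.121, 0.0]
wrist_force: [0.3, 0.2, -1.2]
finger_gap: 0.176
gripper_force: 40.0
```

arm_command:
  steps:
    - [0, 0, 0.003, 0]
    - [0, 0, 0.003, 0]
    - [0, 0, 0.003, 0]
    - [0, 0, 0.002, 0]
    - [0, 0, 0, 0]
    - [0, 0, 0, 0]

```text
time_s: 18.05
ee_pos: [0.5702, 0.0029, 0.139]
eef_rot: [0.359, 3.12, 0.001]
wrist_force: [-2.5, 0.4, 7.8]
finger_gap: 0.173
gripper_force: 40.0
```

arm_command:
  steps:
    - [0, 0, 0.003, 0]
    - [0, 0, 0.003, 0]
    - [0, 0, 0, 0]
    - [0, 0, 0, 0]
    - [0, 0, 0, 0]

```text
time_s: 18.68
ee_pos: [0.5704, 0.0028, 0.134]
eef_rot: [0.359, 3.119, 0.001]
wrist_force: [-5.7, 0.0, 19.2]
finger_gap: 0.176
gripper_force: 40.0
```

arm_command:
  steps:
    - [0, 0, -0.001, 0]
    - [0, 0, 0, 0.1]
    - [0, 0, 0, 0.13]
    - [0, 0, 0, 0.13]
    - [0, 0, 0, 0.13]
    - [0, 0, 0, 0.13]
    - [0, 0, 0, 0.13]
    - [0, 0, 0, 0]

```text
time_s: 19.68
ee_pos: [0.571, 0.0037, 0.1345]
eef_rot: [1.478, 2.77, 0.003]
wrist_force: [-1.6, 2.0, 12.0]
finger_gap: 0.175
gripper_force: 40.0
```

arm_command:
  steps:
    - [0, 0, 0, 0.13]
    - [0, 0, 0, 0.13]
    - [0, 0, 0, 0.13]
    - [0, 0, 0, 0.13]
    - [0, 0, 0, 0.13]
    - [0, 0, 0, 0.13]
    - [0, 0, 0, 0.05]
    - [0, 0, 0, 0]
    - [0, 0, 0, 0]
    - [0, 0, 0, 0]

```text
time_s: 20.92
ee_pos: [0.5723, 0.0041, 0.1348]
eef_rot: [2.467, 1.943, 0.008]
wrist_force: [2.3, 4.0, 10.2]
finger_gap: 0.172
gripper_force: 40.0
```

```bash
python3 -c "
from h import *
go(.57,.0038,.134); s=status.sense(); print(s['moment'])
im=vision.capture('wrist')
cv2.imwrite('pics/w4c.png',cv2.resize(im[130:330,220:420,::-1],None,fx=3,fy=3,interpolation=cv2.INTER_CUBIC))
"
```

```text
t 20.925 pos [0.5723 0.0041 0.1348] yaw 76.45 zax [ 0.005  0.002 -1.   ] gap 0.17243435343546903 F [ 2.3  4.  10.2] q7 0.0
tool shift [-0.0008 -0.0021  0.0008] len 0.002
[ 0.63290085 -0.31477719  0.12949328]
```

View pics/w4c.png

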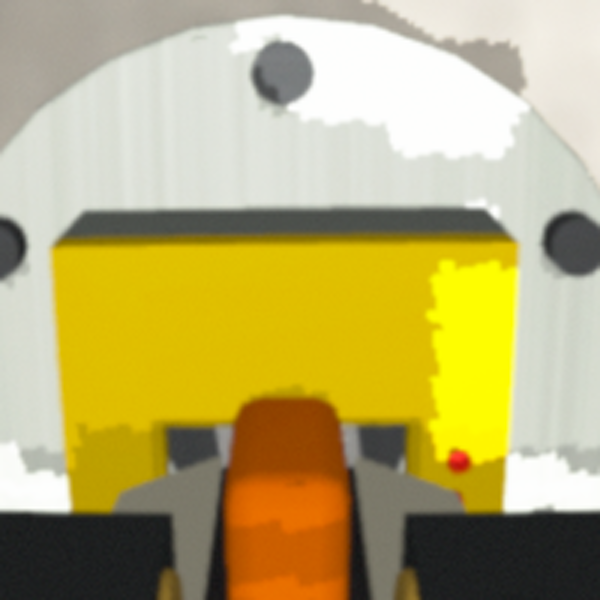

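The crop shows the handle square to the slot, which now lies crosswise at crop rows 425–470, and held between the pads. The push is about 11 N and the return moment about 0.13 Nm, so the vent is at its stop. Settle and hand in.

arm_command:
  steps:
    - [0, 0, 0, 0]
    - [0, 0, 0, 0]
    - [0, 0, 0, 0]
    - [0, 0, 0, 0]

```text
time_s: 21.48
ee_pos: [0.5723, 0.0041, 0.1348]
eef_rot: [2.467, 1.943, 0.008]
wrist_force: [0.8, 3.8, 10.9]
finger_gap: 0.171
gripper_force: 40.0
```

```bash
python3 -c "
from h import *
go(.57,.0038,.134)
from rig import finish_job
print(finish_job())"
```

```text
t 21.475 pos [0.5723 0.0041 0.1348] yaw 76.45 zax [ 0.005  0.002 -1.   ] gap 0.17099411796911917 F [ 0.8  3.8 10.9] q7 0.0
tool shift [-0.0009 -0.0021  0.0008] len 0.002
the job is handed in; nothing more can be done
None
```

I handed the job in at 21.5 s with the cup upright on the mat and the key gripped in the socket, pushed down and turned a quarter turn clockwise; the hand-in returned no verdict, so I don't know how it was judged.

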